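Lever open the stuck cover of a bench reader with a spatula

TASK

The cover of the bench reader sits flush and stiff and must stand wide open for loading. Draw the spatula out of its dock by the blade, lay it down on the desk clear of the dock and let go, then take it by the handle, put the blade under the cover from the notch in the front rim and lever the cover up; still with the spatula, swing it wide open (at least 70 degrees), then lay the spatula flat on the desk. Keep the fingers off the cover and leave the vials and the timer where they are.

Things in the scene. Friction and masses are not known exactly. Their poses are not given: they have to be found in the camera images.
- reader: white bench reader fixed on the desk, 120 (x) x 130 (y) x 64 mm high; origin: centre of its underside on the desk, x points from its front (robot side) to its back, z up. A grey hinged cover lies in its top, flush with the 64 mm high rim between two side cheeks. Behind the 10 mm thick front wall the well under the cover is hollow down to 30 mm above the desk.
- ledge (a point): fulcrum: middle of the front edge of the floor of the notch in the front rim; in the reader frame x -60, y 0, z 52 mm, axes as the reader. The notch is 40 mm wide (y), 10 mm deep (x), open to the front and above. The closed cover's front edge is at its back, underside 58 mm above the desk: a gap 6 mm high over the ledge.
- cover_hinge (a point): middle of the cover's hinge line, at its far edge: in the reader frame x 46, y 0, z 64 mm; axes as the reader, the hinge runs along y
- cover (a joint): angle of the cover about its hinge, rad: 0 closed, positive as the front edge rises, stop at 1.75. Stiff hinge (about 0.25 N m), it stays where it is left.
- cover_edge (a point): middle of the lower front edge of the cover (turns with it), 96 mm in front of the hinge line; the cover is 95 x 90 x 6 mm
- dock: aluminium sleeve fixed on the desk, 118 (x) x 30 (y) x 38 high on a 48 mm wide foot 5 mm high; origin: centre of its underside, x points out of its open end (at x 59 mm). Its channel is 22 mm wide, from 13 to 34 mm above the desk, closed at the back.
- spatula: stiff spatula 145 mm long, 70 g; origin: on its underside, 75 mm behind the blade tip, x to the tip, z up. Black flat-sided handle x -70..20, 18 wide, z 0..16 mm; ferrule to x 27; steel blade x 26..75, 18 wide, 3 thick, z 6.5..9.5. It starts in the dock handle first, underside 13 mm above the desk, the last 33 mm of the blade standing out.
- spatula_tip (a point): middle of the blade tip: in the spatula frame x 75, y 0, z 8 mm; axes as the spatula
- spatula_grip (a point): middle of the handle: in the spatula frame x -25, y 0, z 8 mm; axes as the spatula
- vial_1: small capped glass vial, 23 mm across, 42 high, on the left of the reader; bystander; origin: centre of its underside
- vial_4: small brown vial, 23 mm across, 42 high, on the right of the reader; bystander; origin: centre of its underside
- timer: bench timer 70 x 72 x 18 mm, behind and left of the work; bystander; origin: centre of its underside

How it is judged:
On the way, in this order (a step that is already met when the one before it is completed fails the run):
1. the spatula lies flat on the desk, out of the dock, let go (horizontal distance between spatula and dock above 0.12 m and height (world z) of spatula_grip below 0.014 m and height (world z) of spatula_tip below 0.016 m and contact force between the fingers and spatula below 0.1 N), for 0.1 s.
2. the cover is levered ajar by the spatula (value of joint cover above 0.05 rad and contact force between spatula and cover above 0.3 N), for 0.05 s.
3. the cover is swung wide open (value of joint cover above 1.2 rad), for 0.1 s.
At the end, for the whole second after the job is handed in: The cover stands open by at least 1.2 rad (about 69 degrees) and the spatula lies flat and still on the desk, outside the dock (its handle's middle under 14 mm and its tip under 16 mm above the desk) (value of joint cover above 1.2 rad and height (world z) of spatula_grip between 0 and 0.014 m and height (world z) of spatula_tip between 0 and 0.016 m and horizontal distance between spatula and dock above 0.05 m and linear speed of spatula below 0.02 m/s); the robot touches nothing.
It fails at once if the fingers push the cover (contact force between the fingers and cover above 2 N).
It fails at once if a vial or the timer is shoved more than 25 mm or a vial is tipped over (distance of any of vial_1, vial_4, timer from where it was at the start of the episode above 0.025 m or angle between any of vial_1, vial_4's own z axis and vertical above 0.6 rad).
It also fails if it takes over 58 s, if anything falls off the work surface, if the arm or the gripper's body presses on something with over 40 N, if the wrist force passes 120 N, or if a joint passes its speed limit or range.

ROBOT

A 6-joint arm with a two-finger parallel gripper is mounted at the origin on a cart in front of the work surface, level with it; the furniture and walls round the work are solid. World frame = base frame: x ahead of the robot, y to its left, z up, the work surface at z = 0. Lengths are in m, angles in rad, forces in N, time in s.
With the tool pointing down it reaches from about 0.275 to 0.85 m from the base axis. Payload 5.2 kg.
Tool frame: the origin (TCP) lies on the centre line of the jaws, within the pads' length; the fingertips stand 22 mm ahead of it and the grasp point (between the pads) lies 3 mm ahead of it; z points along the fingers, y is the line along which they close (so a half turn about z gives the same grasp; the last joint's range is limited). The gripper opens to 85 mm and grips with 20 to 120 N. Pads are 22 mm wide; open, the fingers measure 114 mm over their backs; the gripper's body (76 mm by 85 mm) begins 54 mm behind the grasp point. The pads swing forward as they close: fully open they stand 13 mm farther back than shut.
Start: joints at [-1.466, 0.259, 1.535, -0, 1.348, -0.203], TCP at [0.167, -0.524, 0.253] pointing down, gripper open.
Joint ranges: [-3.14, 3.14], [-0.91, 2.08], [0.19, 2.58], [-1.22, 4.36], [0.22, 2.71], [-3.12, 3.12]. Speed limits (rad/s): [2.57, 2.57, 3.14, 3.14, 3.14, 3.14].

INTERFACE

Orientations are given as a rotation vector (axis times angle).
In Python, from bench import arm, optics gives the robot as it stands. The module is installed in compiled form; this text tells all that it offers.
- The arm moves only by the tool carry_out, never from a script. Its arguments are lists of equal length, an entry for each row: "hand": the opening, from -1 (shut) to 1 (fully open), so that 0 is half open; "xyz": the shift along the tool's x, y, z in units of 40 mm (1.0 is 40 mm), a list of three; "turn": the turn about the tool's z in units of 5 degrees (1.0 is 5 degrees). In form: {"hand": [hand, ...], "xyz": [[tx, ty, tz], ...], "turn": [turn, ...]}. A call has 1 to 8 rows; each row shifts and turns the commanded pose from where the row before left it, along the tool's axes as they then stand; what a row does not reach is not made up. A row lasts 1/12 s, in which the tool goes at most 41.7 mm and 7.16 degrees, less where a joint would pass 70% of its speed; a pose out of reach is approached as far as the arm can. A call is refused whole if a number of a shift passes 1 or a number of a turn 1, either way. A call with a gripper value outside its range is refused whole. The fingers move at their own pace and stop on an object; "newtons" is the grip in N (left out, the last holds). Time passes only in rows, so rows that do not move let the fingers close. It gives the time, the measured TCP pose, the force and the opening at its end, in the units of the state.
- arm.observe(): the state, without advancing time (a new reading comes with each control period).
- optics.read_camera(name): name is "scene" or "top" or "wrist"; returns the picture (384x512x3 uint8, red, green, blue); there is no depth.
- optics.calibration(name): a dict with "fx", "fy", "cx", "cy" (pixels), "k1" (the pictures are not rectified: a ray, as slopes to the right and down, at radius r is drawn at 1 + k1 r^2 times it, then the intrinsics apply), "position" and "orientation" of the camera in the world; the wrist camera has in their place "tool_from_camera" (4x4, takes a point from camera to tool coordinates, whose origin is the TCP and whose axes are the flange's). Camera axes: x right, y up, looking along -z (the intrinsics and any distortion apply to the point x, -y, -z); pixel columns grow to the right and rows downward; lengths in m; the calibration is good to about 2 mm. A picture is of the moment at which its call begins: read the wrist's pose just before it. calibration takes no time and is no camera call.
- arm.sign_off(): hands the job in, once; it reports no verdict.
The state is a dict: "t": time; "qpos": joint angles; "dq": joint speeds; "tau": joint torques, N m; "position": TCP position; "eef_rot": TCP orientation; "wrist_force": force on the tool from outside, world axes, zero at the start; "moment": the same for the moment, N m; "finger_gap": opening from 0.0 (shut) to 1.0 (fully open).
Only numpy, scipy, OpenCV 4.12 (cv2) and the standard library are available. Lean on these libraries where they do the work, as an engineer would, in place of code of your own. Each camera call takes 0.05 s, during which the arm holds its last target. There are 200 camera calls.

## Working session

There is one attempt and no reset: what is moved stays moved. The work goes in short steps, Python scripts to look and compute and a tool call to move; the robot and the scene stay as the last step left them, time stands still between calls to the robot, and variables do not carry over. Pictures are saved under pics/ and viewed, on a budget of 10 in all, crops included, one or two more only if the job needs it, and the job is handed in when it is done.

Besides the shell and the picture viewer there is one more tool, called after "Request:" as a command line: name --pt "numbers of a row" for each row, then --argument value for the rest. carry_out: Moves the arm, as the interface text tells. Its arguments: {"type":"object","properties":{"hand":{"type":"array"},"xyz":{"type":"array"},"turn":{"type":"array"},"newtons":{"type":"number"}},"required":["hand","xyz","turn"]}

```bash
mkdir -p pics; cat > h.py <<'E'
import numpy as np, cv2
from bench import arm, optics
from scipy.spatial.transform import Rotation as R
def cam(name):
    c=optics.calibration(name); s=arm.observe()
    if name=="wrist":
        T=np.eye(4);T[:3,:3]=R.from_rotvec(s["eef_rot"]).as_matrix();T[:3,3]=s["position"]
        T=T@np.array(c["tool_from_camera"]);return c,T[:3,:3],T[:3,3]
    o=np.array(c["orientation"])
    M=o if o.shape==(3,3) else R.from_rotvec(o).as_matrix() if o.size==3 else R.from_quat(o).as_matrix()
    return c,M,np.array(c["position"])
def ray(cm,uv):
    c,M,p=cm
    d=np.array([(uv[0]-c["cx"])/c["fx"],(uv[1]-c["cy"])/c["fy"]]);s=d.copy()
    for _ in range(20): s=d/(1+c["k1"]*(s@s))
    return p,M@np.array([s[0],-s[1],-1])
def hit(cm,uv,z):
    p,d=ray(cm,uv);return p+d*(z-p[2])/d[2]
def proj(cm,P):
    c,M,p=cm;q=M.T@(np.array(P)-p);s=np.array([q[0],-q[1]])/-q[2];s=s*(1+c["k1"]*(s@s))
    return np.array([c["cx"]+c["fx"]*s[0],c["cy"]+c["fy"]*s[1]])
def shot(name,f):
    cm=cam(name);im=optics.read_camera(name);cv2.imwrite(f"pics/{f}.png",im[:,:,::-1]);return cm,im
E
python3 - <<'E'
from h import *
for n in("scene","top"): print(optics.calibration(n))
print(optics.calibration("wrist"));print(arm.observe())
a=shot("scene","s0")[1];b=shot("top","t0")[1]
big=cv2.resize(b,(800,600),interpolation=cv2.INTER_CUBIC);cv2.imwrite("pics/t0b.png",big[:,:,::-1])
cv2.imwrite("pics/s0b.png",cv2.resize(a,(800,600))[:,:,::-1])
E
```

```text
{'fx': 464.48732182716054, 'fy': 464.48732182716054, 'cx': 265.604456659164, 'cy': 189.06613834870402, 'k1': -0.02958002329784797, 'position': array([-0.07320654,  0.8673639 ,  0.94003322]), 'orientation': array([ 0.37904799, -1.04393395, -2.29056608])}
{'fx': 350.30738374343446, 'fy': 350.30738374343446, 'cx': 255.42370979930647, 'cy': 192.69714482818492, 'k1': -0.037977622522481096, 'position': array([0.34297005, 0.1237911 , 1.00533843]), 'orientation': array([ 0.16667698, -0.19473434, -1.70269031])}
{'fx': 288.41149942267793, 'fy': 288.41149942267793, 'cx': 256.61608806808135, 'cy': 186.36208154070806, 'k1': -0.05163965016599243, 'tool_from_camera': array([[ 1.64136649e-04,  9.51404561e-01,  3.07943720e-01,
         7.88155427e-02],
       [ 9.99999812e-01, -3.37857953e-04,  5.10817297e-04,
        -1.35812666e-04],
       [ 5.90035141e-04,  3.07943578e-01, -9.51404438e-01,
        -1.20036866e-01],
       [ 0.00000000e+00,  0.00000000e+00,  0.00000000e+00,
         1.00000000e+00]])}
{'t': 0.0, 'qpos': array([-1.46579061e+00,  2.59307809e-01,  1.53606487e+00,  3.44979136e-05,
        1.34802417e+00, -2.02793931e-01]), 'dq': array([-0.00025464,  0.00077206,  0.0011451 , -0.00133256, -0.00047257,
        0.00063272]), 'tau': array([-6.73565755e-04, -4.46035838e+01, -2.90563434e+01, -3.57055787e-04,
        1.15489311e-02, -3.84028681e-06]), 'position': array([ 0.16661382, -0.52364687,  0.25250092]), 'eef_rot': array([-3.10268419e+00, -4.81296367e-01, -1.91178365e-04]), 'wrist_force': array([0.91222658, 0.97789506, 0.01676554]), 'moment': array([ 0.01238371, -0.0076185 , -0.05412943]), 'finger_gap': 1.003025716898076}
```

View pics/t0b.png

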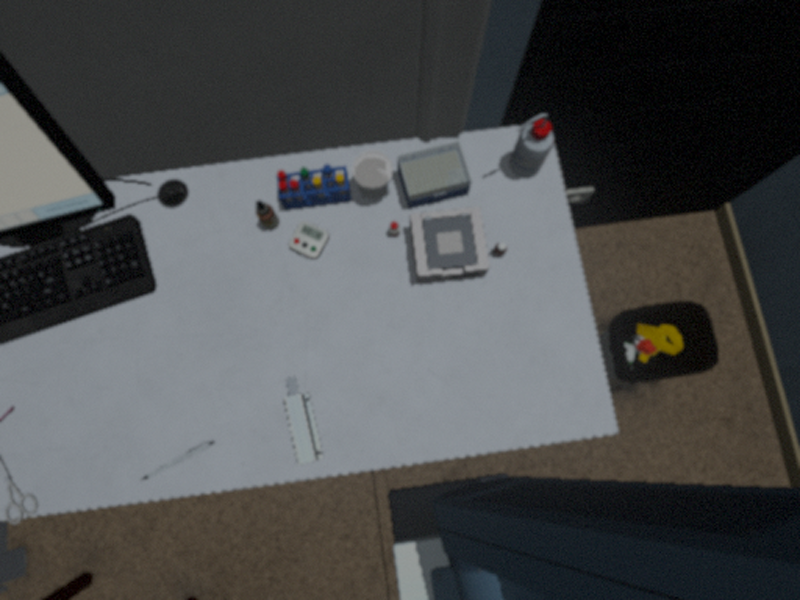

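View pics/s0b.png

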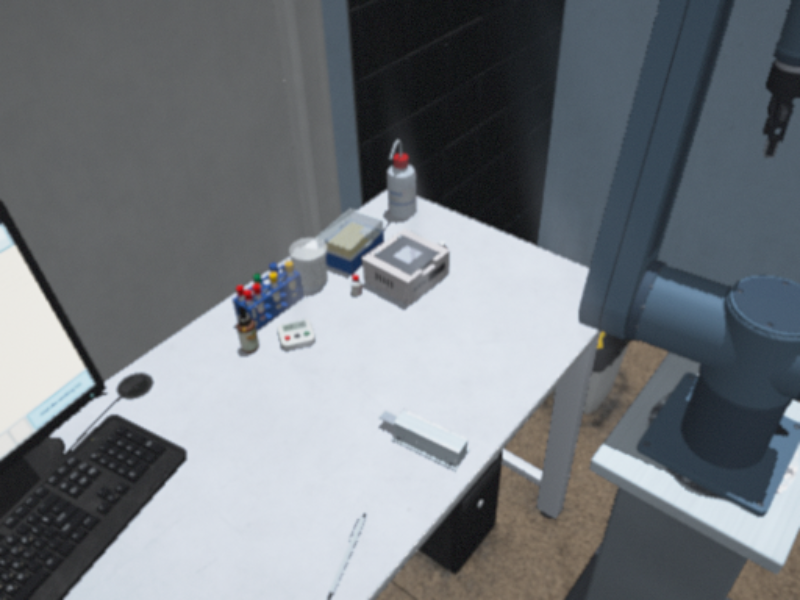

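The top view shows the dock at about (303,428) with the blade tip at (292,378). The reader is at about (448,243), its notch on the lower side near (455,272). The vials are at (393,229) and (500,249), the timer at (309,240). The dock opens away from the robot.

```bash
python3 - <<'E'
from h import *
cm=cam("top");k=1/1.5625
def p(n,u,v,z): print(n,np.round(hit(cm,(u*k,v*k),z),4))
for a in [("tip",292,378,.021),("dockA",285,397,.038),("dockB",304,393,.038),("dockC",297,462,.038),("dockD",316,459,.038),
("rdFL",415,279,.064),("rdFR",488,272,.064),("rdBL",411,212,.064),("rdBR",481,207,.064),("v1",393,225,.042),("v4",501,246,.042),("timer",309,240,.018)]: p(*a)
im=cv2.imread("pics/t0.png")
c1=cv2.resize(im[225:310,160:230],None,fx=7,fy=7,interpolation=cv2.INTER_CUBIC)
c2=cv2.resize(im[125:190,240:340],None,fx=4,fy=4,interpolation=cv2.INTER_CUBIC)
o=np.zeros((600,800,3),np.uint8);c1=c1[:595];o[:c1.shape[0],:390]=c1[:,:390];o[:c2.shape[0],400:800]=c2[:,:400]
cv2.imwrite("pics/t0c.png",o)
E
```

```text
tip [0.4539 0.3002 0.021 ]
dockA [0.4208 0.3125 0.038 ]
dockB [0.4231 0.2788 0.038 ]
dockC [0.3087 0.3028 0.038 ]
dockD [0.3092 0.2701 0.038 ]
rdFL [0.5934 0.0582 0.064 ]
rdFR [ 0.5881 -0.073   0.064 ]
rdBL [0.7205 0.0469 0.064 ]
rdBR [ 0.7124 -0.0823  0.064 ]
v1 [0.7083 0.0821 0.042 ]
v4 [ 0.6398 -0.1104  0.042 ]
timer [0.7098 0.2434 0.018 ]
```

View pics/t0c.png

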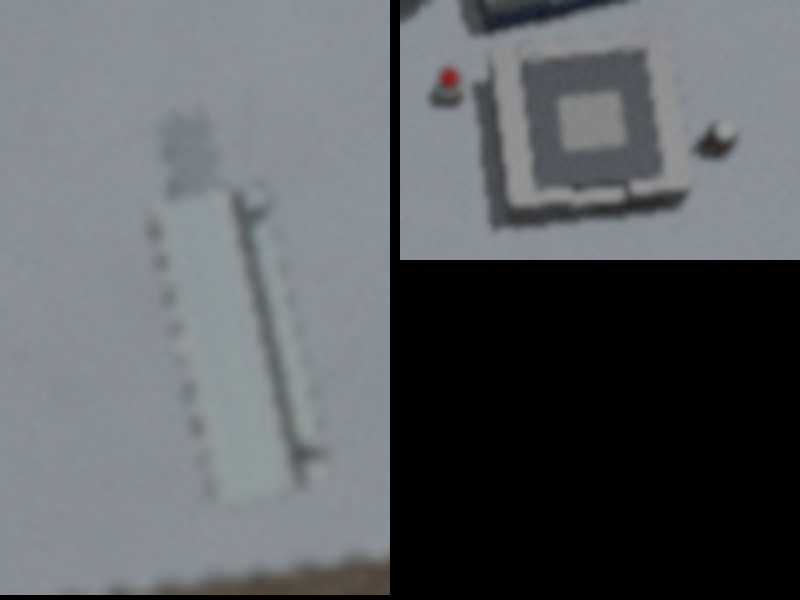

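```bash
cat >> h.py <<'E'
def yaw(s): 
    M=R.from_rotvec(s["eef_rot"]).as_matrix();return np.degrees(np.arctan2(M[1,0],M[0,0]))
def plan(xyz,yw=None):
    "turn units (do first, in place), then total shift in tool units after the turn"
    s=arm.observe();y0=yaw(s);yw=y0 if yw is None else yw
    M=R.from_euler("z",yw,degrees=True).as_matrix()@np.diag([1,-1,-1.])
    d=M.T@(np.array(xyz)-s["position"])/.04
    print("t",round(s["t"],2),"pos",np.round(s["position"],4),"yaw",round(y0,2),"turn",round(-(yw-y0)/5,2),"shift",np.round(d,2),"norm",round(np.linalg.norm(d),1))
E
python3 - <<'E'
from h import *
cm=cam("top")
A=hit(cm,(160+258/7,225+492/7),.038);B=hit(cm,(160+202/7,225+197/7),.038)
print(A,B,np.degrees(np.arctan2(*(B-A)[[1,0]])))
t=hit(cm,(160+187/7,225+110/7),.021);print(t)
plan([.40,.29,.20],5); plan([.40,.29,.22])
E
```

```text
[0.30723945 0.28480869 0.038     ] [0.42086296 0.29476262 0.038     ] 5.006586368921254
[0.4573296 0.3002948 0.021    ]
t 0.1 pos [ 0.1666 -0.5237  0.2525] yaw 17.63 turn 2.53 shift [  7.59 -19.76   1.31] norm 21.2
t 0.1 pos [ 0.1666 -0.5237  0.2525] yaw 17.63 turn -0.0 shift [ 11.72 -17.62   0.81] norm 21.2
```

Request:
carry_out --hand '[0,0,0,0,0,0,0,0]' --pt "0 0 0" --pt "0 0 0" --pt "0 0 0" --pt "0.345 -0.9 0.06" --pt "0.345 -0.9 0.06" --pt "0.345 -0.9 0.06" --pt "0.345 -0.9 0.06" --pt "0.345 -0.9 0.06" --turn '[0.84,0.84,0.85,0,0,0,0,0]'

```text
t: 0.77
position: [0.2198, -0.3368, 0.2407]
eef_rot: [-3.138, -0.136, 0.0]
wrist_force: [1.0, 0.4, 0.4]
finger_gap: 0.501
```

Request:
carry_out --hand '[0,0,0,0,0,0,0,0]' --pt "0.345 -0.9 0.06" --pt "0.345 -0.9 0.06" --pt "0.345 -0.9 0.06" --pt "0.345 -0.9 0.06" --pt "0.345 -0.9 0.06" --pt "0.345 -0.9 0.06" --pt "0.345 -0.9 0.06" --pt "0.345 -0.9 0.06" --turn '[0,0,0,0,0,0,0,0]'

```text
t: 1.43
position: [0.3044, -0.0405, 0.222]
eef_rot: [3.138, 0.135, 0.001]
wrist_force: [0.6, -1.3, -1.0]
finger_gap: 0.499
```

Request:
carry_out --hand '[0,0,0,0,0,0,0,0]' --pt "0.345 -0.9 0.06" --pt "0.345 -0.9 0.06" --pt "0.345 -0.9 0.06" --pt "0.345 -0.9 0.06" --pt "0.345 -0.9 0.06" --pt "0.345 -0.9 0.06" --pt "0.345 -0.9 0.06" --pt "0 0 0" --turn '[0,0,0,0,0,0,0,0]'

```text
t: 2.1
position: [0.3799, 0.2227, 0.2047]
eef_rot: [-3.136, -0.144, -0.001]
wrist_force: [0.4, 0.7, -0.3]
finger_gap: 0.504
```

```bash
python3 - <<'E'
from h import *
s=arm.observe();print(s["position"],yaw(s),s["t"])
cm,im=shot("wrist","w1")
E
```

```text
[0.3798531  0.22267146 0.204696  ] 5.264605421256845 2.1
```

View pics/w1.png

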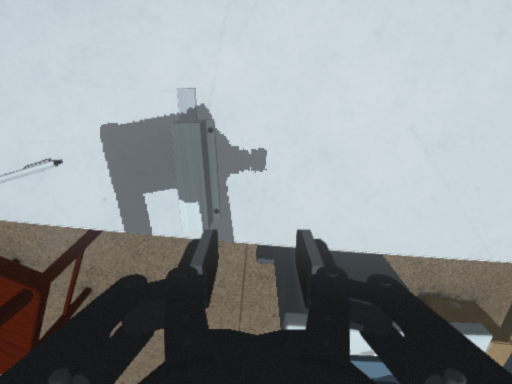

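The wrist view shows the blade tip edge at about (187,88), 178 to 196 wide, entering the sleeve at about (187,113). The gripper shadow covers the dock.

```bash
python3 - <<'E'
from h import *
cm=cam("wrist");im=cv2.imread("pics/w1.png")
for uv in [(178,88),(196,88),(179,112),(197,112)]: print(uv,np.round(hit(cm,uv,.021),4))
g=cv2.cvtColor(im,cv2.COLOR_BGR2GRAY)
for v in(92,98,104,110):print(v,g[v,170:206])
print(g[80:125,187])
E
```

```text
(178, 88) [0.4554 0.3069 0.021 ]
(196, 88) [0.457  0.2887 0.021 ]
(179, 112) [0.4319 0.3054 0.021 ]
(197, 112) [0.4335 0.2869 0.021 ]
92 [209 209 208 209 208 209 207 192 184 181 180 183 183 184 183 184 186 186
 184 185 186 184 185 183 163 162 205 210 211 210 210 211 210 211 211 212]
98 [212 212 212 212 212 211 207 191 190 182 179 181 182 184 183 183 185 185
 186 186 186 184 184 181 171 171 197 208 210 210 210 210 208 209 208 208]
104 [214 212 212 212 212 212 210 202 178 181 181 180 182 183 184 183 182 184
 185 186 186 184 184 185 182 157 166 202 206 204 170 127 121 126 173 204]
110 [211 211 211 211 211 211 212 211 205 189 183 180 181 182 183 179 157 114
 105 103 101 102 100 102  99  97 101 111 114 115 115 115 114 114 115 115]
[210 212 212 212 212 211 211 200 169 183 186 186 186 185 185 186 186 187
 185 186 185 185 185 185 184 184 184 182 177 145 114 108 108 104 101 100
  99 101 100  99  98  99  96 110 116]
```

```bash
python3 - <<'E'
from h import *
plan([.440,.2963,.037],5)
E
```

```text
t 2.15 pos [0.3789 0.22   0.2045] yaw 5.3 turn 0.06 shift [ 1.69 -1.77  4.19] norm 4.8
```

Request:
carry_out --hand '[0,0,0,0,0,0]' --pt "0.56 -0.59 0.2" --pt "0.56 -0.59 0.4" --pt "0.57 -0.59 0.6" --pt "0 0 0.9" --pt "0 0 0.9" --pt "0 0 0.4" --turn '[0.06,0,0,0,0,0]'

```text
t: 2.65
position: [0.438, 0.2914, 0.065]
eef_rot: [3.136, 0.128, -0.011]
wrist_force: [-0.8, -0.0, -0.5]
finger_gap: 0.501
```

Request:
carry_out --hand '[0]' --pt "0 0 0" --turn '[0]'

```text
t: 2.73
position: [0.4372, 0.2909, 0.065]
eef_rot: [3.135, 0.127, -0.014]
wrist_force: [0.2, -1.1, -0.6]
finger_gap: 0.499
```

```bash
python3 - <<'E'
from h import *
plan([.440,.2963,.037],5)
E
```

```text
t 2.73 pos [0.4372 0.2909 0.065 ] yaw 4.64 turn -0.07 shift [ 0.08 -0.13  0.7 ] norm 0.7
```

Request:
carry_out --hand '[0,0,0,-0.3,-1,-1,-1,-1]' --pt "0.04 -0.06 0.35" --pt "0.04 -0.07 0.35" --pt "0 0 0" --pt "0 0 0" --pt "0 0 0" --pt "0 0 0" --pt "0 0 0" --pt "0 0 0" --turn '[-0.07,0,0,0,0,0,0,0]' --newtons 60

```text
t: 3.4
position: [0.4441, 0.2988, 0.0424]
eef_rot: [-3.138, -0.138, -0.004]
wrist_force: [1.0, -0.9, 0.9]
finger_gap: 0.163
```

```bash
python3 - <<'E'
from h import *
s=arm.observe();print(s["finger_gap"],s["wrist_force"])
plan([.440,.2963,.037],5)
shot("wrist","w2")
print(arm.observe()["finger_gap"])
E
```

```text
0.1634355859738083 [ 1.02973247 -0.88807205  0.8912558 ]
t 3.4 pos [0.4441 0.2988 0.0424] yaw 5.04 turn 0.01 shift [-0.11  0.05  0.14] norm 0.2
0.16168119816864662
```

View pics/w2.png

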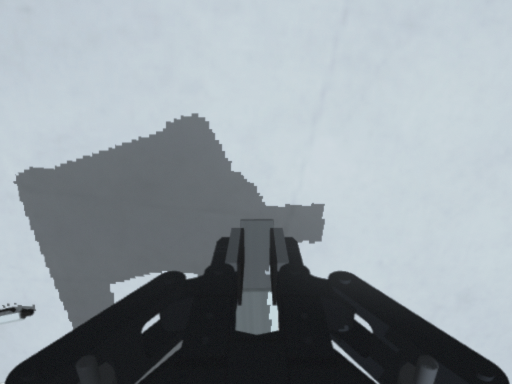

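The blade lies between the pads, its tip edge at (243–272, 219). TCP z is 5 mm higher than wanted, so the grip is only at the pad ends, and I'll regrip lower.

Request:
carry_out --hand '[-0.3,-0.3,-0.3,-0.3,-0.3,-0.3]' --pt "0 0 0" --pt "0 0 0" --pt "-0.05 0.03 0.14" --pt "0 0 0" --pt "0 0 0" --pt "0 0 0" --turn '[0,0,0,0,0,0]'

```text
t: 3.95
position: [0.441, 0.2973, 0.0354]
eef_rot: [3.138, 0.138, -0.001]
wrist_force: [-0.1, -0.0, 0.1]
finger_gap: 0.352
```

```bash
python3 - <<'E'
from h import *
plan([.440,.2968,.037],5)
E
```

```text
t 3.95 pos [0.441  0.2973 0.0354] yaw 5.03 turn 0.01 shift [-0.03  0.01 -0.04] norm 0.0
```

Request:
carry_out --hand '[-1,-1,-1,-1,-1]' --pt "0 0 -0.03" --pt "0 0 0" --pt "0 0 0" --pt "0 0 0" --pt "0 0 0" --turn '[0,0,0,0,0]' --newtons 80

```text
t: 4.37
position: [0.4414, 0.2977, 0.0371]
eef_rot: [-3.138, -0.138, -0.0]
wrist_force: [-0.2, 2.8, -0.1]
finger_gap: 0.17
```

Request:
carry_out --hand '[-1,-1,-1,-1,-1,-1,-1,-1]' --pt "0.3 0 0" --pt "0.5 0 0" --pt "0.5 0 0" --pt "0.5 0 0" --pt "0.5 0 0" --pt "0.5 0 0" --pt "0.5 0 0" --pt "0.3 0 0" --turn '[0,0,0,0,0,0,0,0]'

```text
t: 5.03
position: [0.5871, 0.3096, 0.0368]
eef_rot: [3.138, 0.138, 0.002]
wrist_force: [0.7, -0.3, -1.3]
finger_gap: 0.164
```

```bash
python3 - <<'E'
from h import *
plan([.59,.31,.037],5);print(arm.observe()["finger_gap"])
E
```

```text
t 5.03 pos [0.5871 0.3096 0.0368] yaw 5.02 turn 0.0 shift [ 0.07 -0.   -0.  ] norm 0.1
0.1644946972250733
```

Request:
carry_out --hand '[-1,-1,-1,-1,-0.5,-0.3,-0.3,-0.3]' --pt "0 0 0.1" --pt "0 0 0.1" --pt "0 0 0.1" --pt "0 0 0" --pt "0 0 0" --pt "0 0 0" --pt "0 0 0" --pt "0 0 0" --turn '[0,0,0,0,0,0,0,0]'

```text
t: 5.7
position: [0.5846, 0.3102, 0.0252]
eef_rot: [-3.138, -0.138, -0.0]
wrist_force: [-0.4, 0.1, -0.1]
finger_gap: 0.351
```

Request:
carry_out --hand '[-0.2,-0.1,0,0,0,0]' --pt "0 0 0" --pt "0 0 -0.5" --pt "0 0 -1" --pt "0 0 -1" --pt "-1 0 0" --pt "-1 0 0" --turn '[0,0,0,0,0,0]'

```text
t: 6.2
position: [0.5087, 0.3038, 0.1288]
eef_rot: [-3.136, -0.135, -0.015]
wrist_force: [-1.4, -0.2, -0.8]
finger_gap: 0.498
```

```bash
python3 - <<'E'
from h import *
s=arm.observe();print(s["position"],yaw(s))
cm,im=shot("wrist","w3")
E
```

```text
[0.50872308 0.30377261 0.12880841] 4.943709613989545
```

View pics/w3.png

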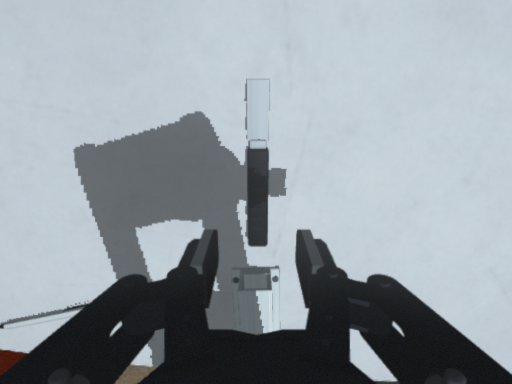

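The spatula lies clear of the dock: blade tip at (258,79), ferrule and handle boundary at (258,148), handle end at (258,245), dock mouth at v≈268.

```bash
python3 - <<'E'
from h import *
cm=cam("wrist")
t=hit(cm,(258,79),.0095);f=hit(cm,(258,149),.016);b=hit(cm,(258,240),.016)
print(t,f,b,np.linalg.norm(t-f),np.degrees(np.arctan2(*(t-b)[[1,0]])))
ax=(t-b)/np.linalg.norm(t-b); g=t-.085*ax; print(g)
plan([g[0],g[1],.024],4.9)
E
```

```text
[0.58141329 0.30813105 0.0095    ] [0.52867701 0.30338101 0.016     ] [0.44742278 0.29599076 0.016     ] 0.053347247707969336 5.177182710113928
[0.49685868 0.30046993 0.01360182]
t 6.25 pos [0.4935 0.3013 0.1238] yaw 5.1 turn 0.04 shift [0.08 0.03 2.49] norm 2.5
```

```bash
python3 - <<'E'
from h import *
c=optics.calibration("wrist");T=np.eye(4)
T[:3,:3]=R.from_rotvec([-3.136,-.135,-.015]).as_matrix();T[:3,3]=[.50872,.30377,.12881];T=T@np.array(c["tool_from_camera"]);cm=(c,T[:3,:3],T[:3,3])
t=hit(cm,(258,79),.0095);f=hit(cm,(258,149),.016);b=hit(cm,(258,240),.016)
print(t,f,b,np.linalg.norm(t-f),np.degrees(np.arctan2(*(t-b)[[1,0]])))
plan([t[0]-.085*.9962,t[1]-.085*.0872,.024],5.)
E
```

```text
[0.59934461 0.31101447 0.0095    ] [0.54507589 0.30626399 0.016     ] [0.46268152 0.29902108 0.016     ] 0.05486265746889096 5.015363136212622
t 6.25 pos [0.4935 0.3013 0.1238] yaw 5.1 turn 0.02 shift [ 0.53 -0.01  2.49] norm 2.6
```

Request:
carry_out --hand '[0,0,0,0,0,0]' --pt "0.4 -0.01 0.5" --pt "0.13 0 0.8" --pt "0 0 0.6" --pt "0 0 0.2" --pt "0 0 0" --pt "0 0 0" --turn '[0.02,0,0,0,0,0]'

```text
t: 6.75
position: [0.5262, 0.3053, 0.0411]
eef_rot: [3.138, 0.135, -0.001]
wrist_force: [0.5, 0.3, -0.2]
finger_gap: 0.501
```

```bash
python3 - <<'E'
from h import *
plan([.5147,.3036,.024],5)
E
```

```text
t 6.75 pos [0.5262 0.3053 0.0411] yaw 4.94 turn -0.01 shift [-0.29  0.02  0.43] norm 0.5
```

Request:
carry_out --hand '[0,0,0,0,0]' --pt "-0.15 0.01 0.2" --pt "-0.14 0.01 0.22" --pt "0 0 0" --pt "0 0 0" --pt "0 0 0" --turn '[0,0,0,0,0]'

```text
t: 7.17
position: [0.5148, 0.3036, 0.0245]
eef_rot: [-3.138, -0.136, -0.001]
wrist_force: [0.5, 0.1, -0.5]
finger_gap: 0.502
```

```bash
python3 - <<'E'
from h import *
plan([.5147,.3036,.024],5)
E
```

```text
t 7.17 pos [0.5148 0.3036 0.0245] yaw 4.95 turn -0.01 shift [-0.   -0.    0.01] norm 0.0
```

Request:
carry_out --hand '[-1,-1,-1,-1,-1,-1,-1,-1]' --pt "0 0 0" --pt "0 0 0" --pt "0 0 0" --pt "0 0 0" --pt "0 0 0" --pt "0 0 -0.4" --pt "0 0 -0.8" --pt "0 0 -0.8" --turn '[0,0,0,0,0,0,0,0]' --newtons 120

```text
t: 7.83
position: [0.5136, 0.303, 0.1036]
eef_rot: [3.138, 0.135, -0.006]
wrist_force: [0.5, -0.2, -0.4]
finger_gap: 0.171
```

Request:
carry_out --hand '[-1,-1,-1,-1,-1,-1,-1,-1]' --pt "0 0 -0.8" --pt "0 0.6 -0.8" --pt "0 0.8 -0.8" --pt "0 0.8 -0.6" --pt "0 0.8 0" --pt "0 0.8 0" --pt "0 0.8 0" --pt "0 0.8 0" --turn '[0.6,0.6,0.6,0,0,0,0,0]'

```text
t: 8.5
position: [0.5033, 0.089, 0.222]
eef_rot: [3.14, -0.111, 0.001]
wrist_force: [0.6, -0.5, -0.5]
finger_gap: 0.172
```

Request:
carry_out --hand '[-1,-1,-1,-1,-1,-1]' --pt "0 0.8 0" --pt "0 0.6 0" --pt "0 0.4 0" --pt "0 0 0" --pt "0 0 0" --pt "0 0 0" --turn '[0,0,0,0,0,0]'

```text
t: 9.0
position: [0.4985, 0.019, 0.2216]
eef_rot: [-3.139, 0.112, -0.0]
wrist_force: [-0.3, 0.1, -0.7]
finger_gap: 0.17
```

```bash
python3 - <<'E'
from h import *
s=arm.observe();print(s["position"],yaw(s),s["eef_rot"],s["finger_gap"])
shot("wrist","w4")
print(arm.observe()["position"])
E
```

```text
[0.49850173 0.01903355 0.22160338] -4.081954286295161 [-3.13909972e+00  1.11867608e-01 -4.60052553e-05] 0.1704933757256853
[0.49851471 0.01938856 0.22158762]
```

View pics/w4.png

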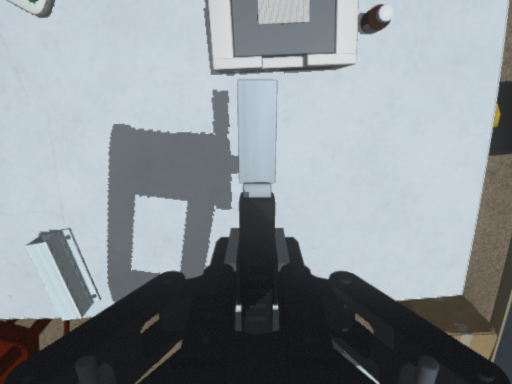

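The spatula hangs straight in the grip with its tip at (238–277, 80). The reader's front rim runs from (213,70) to (356,64), with the notch near u 262–303.

```bash
python3 - <<'E'
import cv2
im=cv2.imread("pics/w4.png")
cv2.imwrite("pics/w4c.png",cv2.resize(im[35:95,200:370],None,fx=4.7,fy=4.7,interpolation=cv2.INTER_CUBIC))
E
```

```text
(no output)
```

View pics/w4c.png

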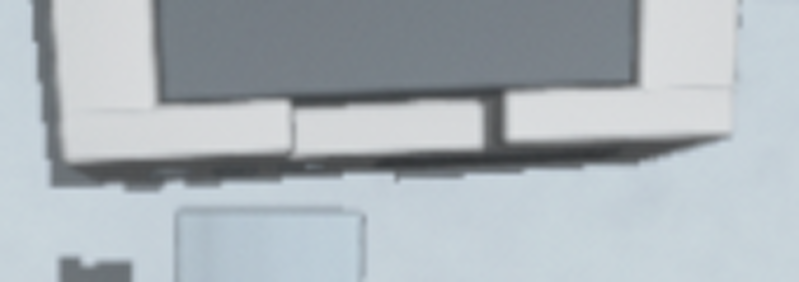

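The notch's rim corners are at crop (292,155) and (505,143), the front rim corners at (65,162) and (730,137), and the blade tip corners at (177,209) and (363,210).

```bash
python3 - <<'E'
from h import *
cm=cam("wrist");f=lambda u,v,z:hit(cm,(200+(u+.5)/4.7-.5,35+(v+.5)/4.7-.5),z)
n1=f(292,155,.064);n2=f(505,143,.064);a=f(65,162,.064);b=f(730,137,.064);m1=f(297,157,.052);m2=f(483,151,.052)
c1=f(157,102,.064);c2=f(638,84,.064)
for n,x in zip("n1 n2 FL FR m1 m2 cL cR".split(),(n1,n2,a,b,m1,m2,c1,c2)):print(n,np.round(x,4))
for p,q in((n1,n2),(a,b),(c1,c2)):
    d=p-q;print("len",np.linalg.norm(d),"yaw",np.degrees(np.arctan2(-d[0],d[1])),"mid",(p+q)/2)
zt=cm[2][2]; s=arm.observe()
for u in((177,209),(363,210)): print("tip",f(*u,s["position"][2]-.0165+.0015))
print(s["position"],yaw(s))
E
```

```text
n1 [0.5992 0.008  0.064 ]
n2 [ 0.5986 -0.0328  0.064 ]
FL [0.6011 0.0515 0.064 ]
FR [ 0.5971 -0.0761  0.064 ]
m1 [0.5997 0.0068 0.052 ]
m2 [ 0.5983 -0.0304  0.052 ]
cL [0.6105 0.0329 0.064 ]
cR [ 0.6076 -0.0583  0.064 ]
len 0.04080633209172559 yaw -0.754115628619133 mid [ 0.5988883  -0.01241575  0.064     ]
len 0.12769407529984209 yaw -1.7642030793851948 mid [ 0.59910303 -0.01230211  0.064     ]
len 0.0912984738291845 yaw -1.770626114375616 mid [ 0.60905155 -0.01272222  0.064     ]
tip [0.58381554 0.02214227 0.20658762]
tip [0.58249916 0.00469041 0.20658762]
[0.49851471 0.01938856 0.22158762] -4.0311437151448
```

```bash
python3 - <<'E'
from h import *
plan([.485,-.0085,.0715],-2)
E
```

```text
t 9.05 pos [0.4985 0.0194 0.2216] yaw -4.03 turn -0.41 shift [-0.31  0.71  3.75] norm 3.8
```

Request:
carry_out --hand '[-1,-1,-1,-1,-1,-1,-1,-1]' --pt "0 0 0" --pt "-0.16 0.36 0.2" --pt "-0.15 0.35 0.6" --pt "0 0 0.8" --pt "0 0 0.8" --pt "0 0 0.6" --pt "0 0 0.4" --pt "0 0 0.2" --turn '[-0.41,0,0,0,0,0,0,0]'

```text
t: 9.72
position: [0.4837, -0.0079, 0.0753]
eef_rot: [-3.14, 0.053, 0.006]
wrist_force: [-0.0, 0.8, 0.1]
finger_gap: 0.171
```

Request:
carry_out --hand '[-1,-1,-1]' --pt "0 0 0.1" --pt "0 0 0" --pt "0 0 0" --turn '[0,0,0]'

```text
t: 9.97
position: [0.4859, -0.0091, 0.0744]
eef_rot: [3.141, -0.054, 0.002]
wrist_force: [0.6, 1.2, -0.4]
finger_gap: 0.17
```

```bash
python3 - <<'E'
from h import *
plan([.485,-.0085,.0715],-2);cm,im=shot("wrist","w5");plan([.485,-.0085,.0715],-2)
shot("scene","s5")
big=cv2.imread("pics/s5.png")[140:220,210:320]
o=np.vstack([cv2.resize(im[:,:,::-1][60:240,130:390],(780,540))[:300],cv2.resize(big,(780,567),interpolation=cv2.INTER_CUBIC)[100:400]])
cv2.imwrite("pics/c5.png",o)
E
```

```text
t 9.97 pos [ 0.4859 -0.0091  0.0744] yaw -1.97 turn 0.01 shift [-0.02 -0.01  0.07] norm 0.1
t 10.02 pos [ 0.4861 -0.0092  0.0747] yaw -1.98 turn 0.0 shift [-0.03 -0.02  0.08] norm 0.1
```

View pics/c5.png

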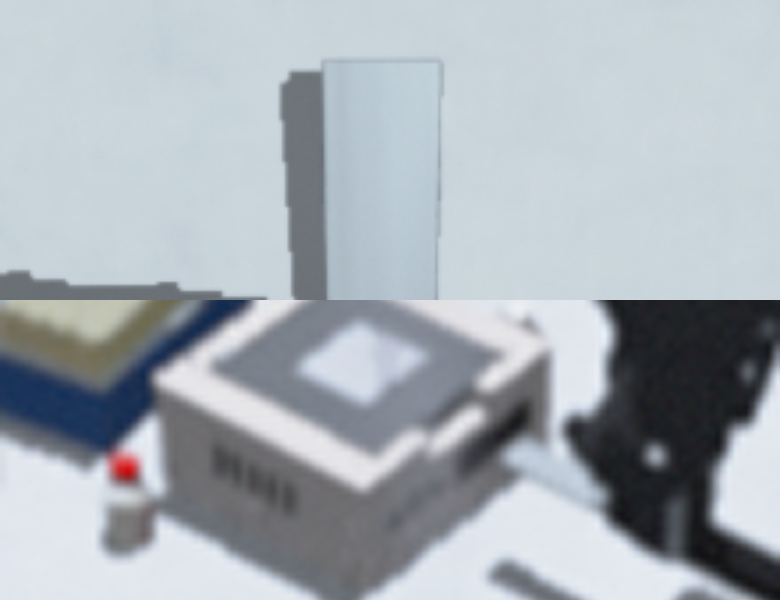

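The blade is level in front of the notch and laterally in line with it. I'll fine-adjust the height.

Request:
carry_out --hand '[-1,-1,-1,-1]' --pt "0 0 0.075" --pt "0 0 0" --pt "0 0 0" --pt "0 0 0" --turn '[0,0,0,0]'

```text
t: 10.4
position: [0.4852, -0.0094, 0.0708]
eef_rot: [3.141, -0.055, 0.001]
wrist_force: [-0.2, 0.7, -0.7]
finger_gap: 0.169
```

Request:
carry_out --hand '[-1,-1,-1]' --pt "0.3 0 0" --pt "0.3 0 0" --pt "0 0 0" --turn '[0,0,0]'

```text
t: 10.65
position: [0.5115, -0.0108, 0.0711]
eef_rot: [3.14, -0.056, 0.005]
wrist_force: [0.7, -0.2, -0.6]
finger_gap: 0.169
```

Request:
carry_out --hand '[-1,-1,-1,-1]' --pt "0.15 0 0" --pt "0.15 0 0" --pt "0.1 0 0" --pt "0 0 0" --turn '[0,0,0,0]'

```text
t: 10.98
position: [0.5261, -0.0109, 0.0707]
eef_rot: [3.141, -0.055, 0.002]
wrist_force: [-0.8, -0.1, -0.7]
finger_gap: 0.174
```

Request:
carry_out --hand '[-1,-1,-1,-1]' --pt "0.1 0 0" --pt "0.1 0 0" --pt "0.1 0 0" --pt "0 0 0" --turn '[0,0,0,0]'

```text
t: 11.32
position: [0.5382, -0.0114, 0.0707]
eef_rot: [3.141, -0.055, 0.002]
wrist_force: [-0.1, -0.0, -0.3]
finger_gap: 0.175
```

Request:
carry_out --hand '[-1,-1,-1,-1]' --pt "0.1 0 0" --pt "0.05 0 0" --pt "0 0 0" --pt "0 0 0" --turn '[0,0,0,0]'

```text
t: 11.65
position: [0.5433, -0.0114, 0.0706]
eef_rot: [3.141, -0.055, 0.0]
wrist_force: [0.6, -0.2, -1.1]
finger_gap: 0.173
```

Request:
carry_out --hand '[-1,-1,-1,-1,-1,-1,-1]' --pt "0 0 -0.05" --pt "0 0 -0.1" --pt "0 0 -0.1" --pt "0 0 -0.1" --pt "0 0 -0.1" --pt "0 0 0" --pt "0 0 0" --turn '[0,0,0,0,0,0,0]'

```text
t: 12.23
position: [0.5428, -0.0113, 0.0888]
eef_rot: [-3.141, 0.055, 0.0]
wrist_force: [-2.0, -0.3, -1.7]
finger_gap: 0.172
```

```bash
python3 - <<'E'
from h import *
print(arm.observe()["position"])
a=shot("wrist","w6")[1];b=shot("scene","s6")[1]
o=np.vstack([cv2.resize(a[:200,90:430],(780,459))[:300],cv2.resize(b[140:220,210:320],(780,567),interpolation=cv2.INTER_CUBIC)[100:400]])
cv2.imwrite("pics/c6.png",o[:,:,::-1])
E
```

```text
[ 0.54283339 -0.01131616  0.08882193]
```

View pics/c6.png

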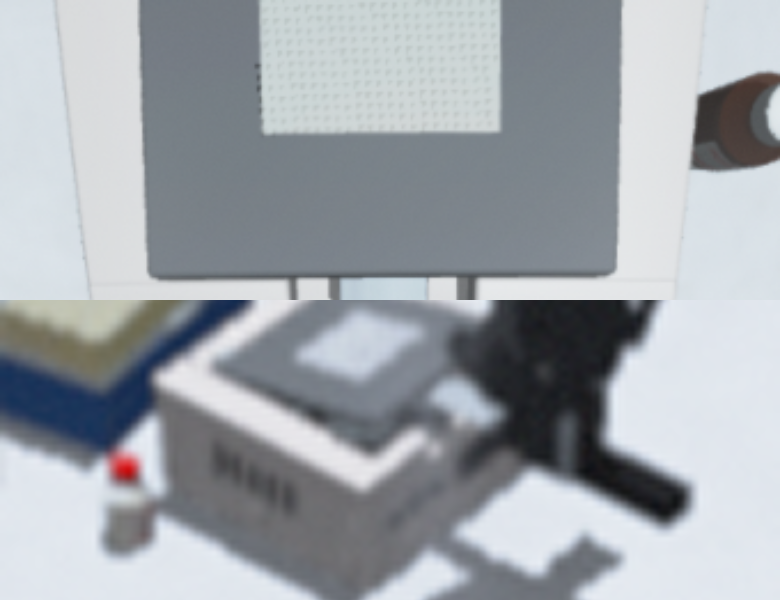

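The cover is ajar, riding on the blade. I'll continue along the arc.

Request:
carry_out --hand '[-1,-1,-1,-1,-1,-1,-1,-1]' --pt "0.03 0 -0.19" --pt "0.055 0 -0.19" --pt "0.07 0 -0.18" --pt "0.09 0 -0.175" --pt "0.11 0 -0.16" --pt "0.12 0 -0.16" --pt "0 0 0" --pt "0 0 0" --turn '[0,0,0,0,0,0,0,0]'

```text
t: 13.0
position: [0.5641, -0.0124, 0.132]
eef_rot: [3.14, -0.055, 0.007]
wrist_force: [-0.6, -0.6, -0.5]
finger_gap: 0.17
```

```bash
python3 - <<'E'
from h import *
plan([.7048-.0586-.085,-.0114,.064+.0518+.015]);print(arm.observe()["wrist_force"])
E
```

```text
t 13.0 pos [ 0.5641 -0.0124  0.132 ] yaw -2.02 turn -0.0 shift [-0.07 -0.02  0.03] norm 0.1
[-0.60525705 -0.62480071 -0.53369403]
```

Request:
carry_out --hand '[-1,-1,-1,-1,-1,-1,-1,-1]' --pt "0.14 0 -0.135" --pt "0.145 0 -0.13" --pt "0.16 0 -0.1" --pt "0.17 0 -0.1" --pt "0.15 0 -0.06" --pt "0.15 0 -0.05" --pt "0 0 0" --pt "0 0 0" --turn '[0,0,0,0,0,0,0,0]'

```text
t: 13.67
position: [0.6002, -0.0136, 0.1542]
eef_rot: [3.141, -0.055, 0.005]
wrist_force: [-0.2, -0.2, -1.2]
finger_gap: 0.17
```

Request:
carry_out --hand '[-1,-1,-1,-1,-1]' --pt "0.15 0 -0.05" --pt "0.12 0 0" --pt "0.1 0 0" --pt "0 0 0" --pt "0 0 0" --turn '[0,0,0,0,0]'

```text
t: 14.08
position: [0.6145, -0.014, 0.156]
eef_rot: [3.141, -0.055, 0.003]
wrist_force: [0.9, 0.1, -0.1]
finger_gap: 0.173
```

```bash
python3 - <<'E'
from h import *
print(arm.observe()["position"],arm.observe()["wrist_force"])
a=shot("wrist","w7")[1];b=shot("scene","s7")[1]
o=np.vstack([cv2.resize(a[:200,90:430],(780,459))[:300],cv2.resize(b[120:220,200:330],(780,600),interpolation=cv2.INTER_CUBIC)[:300]])
cv2.imwrite("pics/c7.png",o[:,:,::-1])
E
```

```text
[ 0.61445829 -0.01403602  0.15599165] [ 0.86009028  0.08419263 -0.14961662]
```

View pics/c7.png

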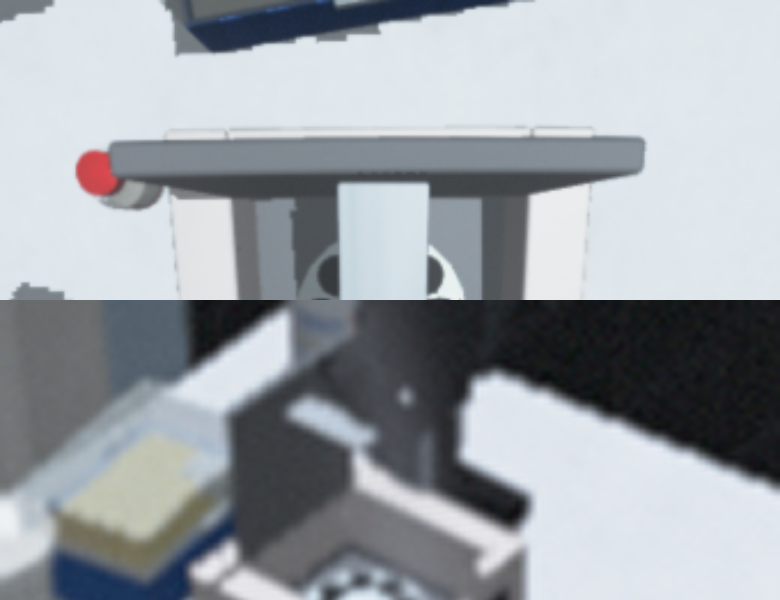

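The cover stands near upright, about 1.5 rad by tip geometry, with the blade tip against its underside. Now I'll back straight out, then lay the spatula down in front of the reader.

Request:
carry_out --hand '[-1,-1,-1,-1,-1,-1,-1,-1]' --pt "-0.3 0 0" --pt "-0.7 0 0" --pt "-0.8 0 0" --pt "-0.8 0 0" --pt "-0.8 0 0" --pt "-0.7 0 0" --pt "0 0 0.4" --pt "0 0 0.7" --turn '[0,0,0,0,0,0,0,0]'

```text
t: 14.85
position: [0.4509, -0.0086, 0.1144]
eef_rot: [3.139, -0.056, 0.013]
wrist_force: [1.4, -0.8, -0.8]
finger_gap: 0.17
```

Request:
carry_out --hand '[-1,-1,-1,-1,-1,-1]' --pt "0 0 0.7" --pt "0 0 0.6" --pt "0 0 0.4" --pt "0 0 0" --pt "0 0 0" --pt "0 0 0" --turn '[0,0,0,0,0,0]'

```text
t: 15.35
position: [0.4505, -0.0084, 0.0447]
eef_rot: [3.141, -0.055, 0.003]
wrist_force: [-0.6, 0.2, -1.2]
finger_gap: 0.174
```

```bash
python3 - <<'E'
from h import *
s=arm.observe();plan([s["position"][0],s["position"][1],.0255]);print(s["wrist_force"])
E
```

```text
t 15.35 pos [ 0.4505 -0.0084  0.0447] yaw -2.01 turn -0.0 shift [0.   0.   0.48] norm 0.5
[-0.5529589   0.21944857 -1.16309418]
```

Request:
carry_out --hand '[-1,-1,-1,-1,-1,-1]' --pt "0 0 0.2" --pt "0 0 0.15" --pt "0 0 0.1" --pt "0 0 0.02" --pt "0 0 0" --pt "0 0 0" --turn '[0,0,0,0,0,0]'

```text
t: 15.85
position: [0.4496, -0.0081, 0.0251]
eef_rot: [3.141, -0.055, 0.0]
wrist_force: [-0.7, -0.6, 1.5]
finger_gap: 0.168
```

Request:
carry_out --hand '[-0.6,-0.3,-0.2,-0.1,0,0,0,0]' --pt "0 0 0" --pt "0 0 0" --pt "0 0 0" --pt "0 0 0" --pt "0 0 -0.3" --pt "0 0 -0.8" --pt "0 0 -1" --pt "0 0 -1" --turn '[0,0,0,0,0,0,0,0]'

```text
t: 16.52
position: [0.4485, -0.0078, 0.1497]
eef_rot: [-3.14, 0.055, 0.004]
wrist_force: [1.5, 0.4, 0.2]
finger_gap: 0.503
```

Request:
carry_out --hand '[0,0,0,0,0,0]' --pt "0 0 -1" --pt "0 0 -0.5" --pt "0 0 0" --pt "0 0 0" --pt "0 0 0" --pt "0 0 0" --turn '[0,0,0,0,0,0]'

```text
t: 17.02
position: [0.4485, -0.0078, 0.2074]
eef_rot: [-3.14, 0.055, 0.005]
wrist_force: [-0.6, -0.1, -0.1]
finger_gap: 0.503
```

```bash
python3 - <<'E'
from h import *
print(arm.observe()["wrist_force"])
a=shot("wrist","w8")[1];b=shot("scene","s8")[1]
o=np.vstack([cv2.resize(a[:200,60:460],(800,400))[:300],cv2.resize(b[120:240,170:330],(800,600),interpolation=cv2.INTER_CUBIC)[:300]])
cv2.imwrite("pics/c8.png",o[:,:,::-1])
E
```

```text
[-0.62959067 -0.10161936 -0.08542958]
```

View pics/c8.png

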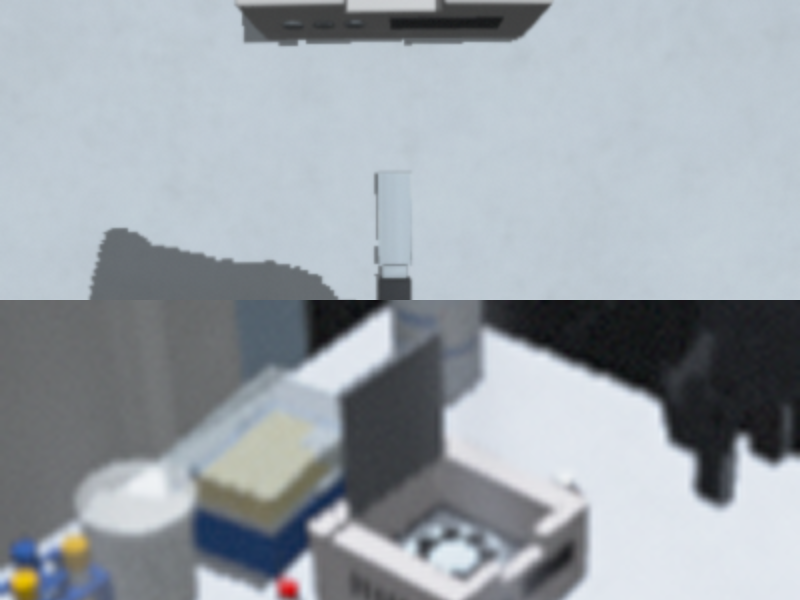

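The cover stands upright, the spatula lies flat on the desk in front of the reader, and the gripper is clear of everything.

```bash
python3 -c "
from bench import arm
print(arm.sign_off(), arm.observe()['t'])"
```

```text
the job is handed in; nothing more can be done
the job is handed in; nothing more can be done
```

The job is done and handed in at about 17 s of robot time; the sign-off gave no verdict.

**What I did:** I drew the spatula out of the dock by its blade, laid it on the desk about 16 cm from the dock and let go. I then took it by the handle, put the blade under the cover through the notch, levered the cover up and pushed it along its arc. Finally I backed out and laid the spatula flat in front of the reader.

**Last checks:**
- **Cover:** in the last pictures it stands upright. The tip position puts it at about 1.5 rad, against the 1.2 needed; I could not read the joint angle itself.
- **Spatula:** it lies flat on the desk, about 30 cm from the dock.
- **Gripper:** it is open, about 20 cm up and clear, with wrist force near zero.
- **Vials and timer:** neither vial showed any shift in the pictures I viewed on the way. I did not measure the vials or the timer again at the end.

**What did not go to plan:**
- The first grip on the blade was about 5 mm too high, so I opened and gripped again lower.
- Two early measurements disagreed with later ones. One wrist picture was first paired with a pose read after the arm had moved about 15 mm, and the reader's angle came out at −4° or −2° depending on the edge used. I corrected the first, and −2° fitted the notch without any contact force.

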